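# Pour the glazed beads into the bead box

### The arm

A 6-joint arm with a two-finger parallel gripper is mounted at the origin on the work surface. World frame = base frame: x ahead of the robot, y to its left, z up, the work surface at z = 0. Lengths are in m, angles in rad, forces in N, time in s.
With the tool pointing down it reaches from about 0.3 to 0.85 m from the base axis. Payload 4.2 kg.
Tool frame: the origin (TCP) lies at the centre of the arm's flange, where the gripper is bolted on; the fingertips stand ahead of it and the grasp point (between the pads) lies 172 mm ahead of it (r.tip_extent is the z of the fingertips in the tool frame, in m); z points along the fingers, y is the direction in which the jaws open and shut (so a half turn about z gives the same grasp; the last joint's range is limited). The gripper opens to 91 mm and grips with 3 to 60 N. Pads are 32 mm wide; open, the fingers measure 118 mm over their backs; the gripper's body (76 mm by 178 mm) begins 60 mm behind the grasp point.
Start: joints at [1.115, 0.32, 1.565, -0, 1.257, -0.02], TCP at [0.243, 0.521, 0.405] pointing down, gripper open.
Joint ranges: [-3.11, 3.11], [-0.84, 2.01], [0.21, 2.61], [-1.34, 4.49], [0.05, 2.63], [-2.56, 2.56]. Speed limits (rad/s): [2.57, 2.57, 3.14, 3.14, 3.14, 3.14].

### API

Orientations are given as a unit quaternion [x, y, z, w].
In Python, from cell import r, imaging, ticket gives the robot as it stands.
- The arm moves only by the tool move_arm, never from a script. Its argument "targets" is text: rows parted by semicolons, each of 6 numbers parted by spaces: the shift along the tool's x, y, z as a fraction of full scale, then the turn, a rotation vector about the tool's x, y, z as a fraction of full scale. A call has 1 to 12 rows; each row is the pose to reach, as a shift and turn from the pose measured when the call began, along the tool's axes at that moment, turning the shorter way round; what a row does not reach only later rows make up. Full scale, the value 1, is 8 cm for a shift and 360 degrees for a turn. A row lasts 1/8 s, in which the tool goes at most 62.5 mm and 10.7 degrees, less where a joint would pass 70% of its speed; a pose out of reach is approached as far as the arm can. A call with a number of a shift or a turn outside -1 to 1 is refused whole. A call with a gripper value outside its range is refused whole. "claw" is the opening, from 0 (shut) to 1 (fully open), set as the call begins (left out, the last holds). The fingers move at their own pace and stop on an object; "grip_force" is the grip in N (left out, the last holds). Time passes only in rows, so rows that repeat a pose let the fingers close. It gives the time, the measured TCP pose, the force and the opening at its end, in the units of the state.
- r.read_state(): the state, without advancing time (a new reading comes with each control period).
- imaging.get_image(name): name is "side" or "top" or "wrist"; returns the picture (420x560x3 uint8, red, green, blue); there is no depth.
- imaging.get_calibration(name): a dict with "fx", "fy", "cx", "cy" (pixels), "camera_from_world" (4x4, takes a point from world to camera coordinates). Camera axes: x right, y down, z forward; pixel columns grow to the right and rows downward; lengths in m; the calibration is good to about 2 mm. A picture is of the moment at which its call begins: read the wrist's pose just before it. get_calibration takes no time and is no camera call; for the wrist camera it gives the pose at the moment of the call.
- ticket.finish_job(): hands the job in, once; it reports no verdict.
The state is a dict: "t": time; "joints": joint angles; "dq": joint speeds; "tau": joint torques, N m; "ee_pos": TCP position; "orientation": TCP orientation; "force": force on the tool from outside, world axes, zero at the start; "ft_torque": the same for the moment, N m; "opening": finger opening in m.
Only numpy, scipy, OpenCV 4.12 (cv2) and the standard library are available. Lean on these libraries where they do the work, as an engineer would, in place of code of your own. Each camera call takes 0.05 s, during which the arm holds its last target. There are 200 camera calls.

### The job

At the basket weaver's bench, slide the lid of the wooden bead box fully open, then pick up the yellow cup and, holding its mouth low over the box, pour all eight blue beads into it. Put the empty cup back upright on the middle of the cork mat, leave the lid open, and do not disturb the bodkin or the two clips.

Things in the scene. Friction and masses are not known exactly. Their poses are not given: they have to be found in the camera images.
- bead_box: Open-topped pale wooden box, 140 (its x) x 130 (its y) x 70 mm high, walls 8 mm, fixed to the bench. Origin: centre of its underside, on the bench; z up; its x points roughly away from the robot (yaw within 0.25 rad). Two dark wooden runners, 8 mm wide, stand along its two long sides on top (upper edge 83 mm above the bench) and run on 105 mm beyond its far (+x) wall to a cross bar at x = 179 mm, carrying the lid when it is open. Box and runners do not move.
- box_lid (a joint): Slide of the plywood lid along the box's +x. 0 = shut, covering the box; 0.105 m = fully open, against its stop. It starts between 0 and 0.025. Friction 1.5 N; it stays where it is left.
- lid_batten (a point): Centre of the upper edge of the red batten that stands on the lid close to its near (robot-side) edge; moves with the lid. The batten is 12 mm (box x) x 80 mm (box y) and stands 25 mm above the lid; its top is 102.5 mm and the lid's top face 77.5 mm above the bench.
- box_mouth (a point): Centre of the opening that is uncovered when the lid is fully open, level with the top of the box walls (70 mm above the bench, 13.5 mm to the robot's side of the box centre). The opening is then 98 mm (box x) x 114 mm (box y), with the lid's near edge as its far side.
- cup_center (a point): Centre, half-way up, of the loose yellow enamelled cup, square in plan: 60 x 60 mm outside (sides along its x and y), straight upright sides, 85 mm high, no handle, open top; wall 3 mm, floor 3 mm. z points out of its mouth; its yaw is within 0.6 rad of the world axes. It starts standing on the cork mat with the 8 beads in it. Smooth inside: beads slide out once it is tipped well past level.
- cup_rim (a point): Centre of the cup's mouth, 42.5 mm above cup_center along the cup's axis.
- mat_top (a point): Centre of the upper face of the round cork mat, 110 mm across, 6 mm thick, fixed to the bench.
- bead0_center (a point): Centre of blue glazed bead 1 of 8: a chunky cylinder 20 mm across and 20 mm long (along its z), 15 g, with a dark hole. Starts in the cup.
- bead1_center (a point): Centre of blue glazed bead 2 of 8: a chunky cylinder 20 mm across and 20 mm long (along its z), 15 g, with a dark hole. Starts in the cup.
- bead2_center (a point): Centre of blue glazed bead 3 of 8: a chunky cylinder 20 mm across and 20 mm long (along its z), 15 g, with a dark hole. Starts in the cup.
- bead3_center (a point): Centre of blue glazed bead 4 of 8: a chunky cylinder 20 mm across and 20 mm long (along its z), 15 g, with a dark hole. Starts in the cup.
- bead4_center (a point): Centre of blue glazed bead 5 of 8: a chunky cylinder 20 mm across and 20 mm long (along its z), 15 g, with a dark hole. Starts in the cup.
- bead5_center (a point): Centre of blue glazed bead 6 of 8: a chunky cylinder 20 mm across and 20 mm long (along its z), 15 g, with a dark hole. Starts in the cup.
- bead6_center (a point): Centre of blue glazed bead 7 of 8: a chunky cylinder 20 mm across and 20 mm long (along its z), 15 g, with a dark hole. Starts in the cup.
- bead7_center (a point): Centre of blue glazed bead 8 of 8: a chunky cylinder 20 mm across and 20 mm long (along its z), 15 g, with a dark hole. Starts in the cup.
- bodkin_mid (a point): Bystander: bodkin with a brown wooden handle and steel spike, 150 mm long along its x, 26 mm wide, 24 mm high, lying on the bench between box and mat. This point is its middle, 12 mm above the bench.
- clip_green: Bystander: green spring clip, 75 x 18 x 12 mm, lying on the bench; origin at the centre of its underside.
- clip_yellow: Bystander: yellow spring clip, 75 x 18 x 12 mm, lying on the bench; origin at the centre of its underside.
- cup: The same yellow cup; origin at the centre of its underside, z out of its mouth. Rigid, 0.09 to 0.16 kg empty, plus 0.12 kg of beads; grip it firmly (30 N is plenty) on two opposite sides.
Mind the look-alikes: they are no part of the job. Of the things shaped like the cup, the yellow one is meant.

How it is judged:
On the way, in this order (a step that is already met when the one before it is completed fails the run):
1. the lid of the box is slid fully open (value of joint box_lid above 0.09 m), for 0.2 s.
2. the cup is tipped with its mouth over the box (angle between cup_rim's own z axis and vertical above 1.15 rad and horizontal distance between cup_rim and box_mouth below 0.1 m and height (world z) of cup_rim above 0.07 m), for 0.1 s.
At the end, for the whole second after the job is handed in: All eight beads lie inside the box, between its walls and below its top; the lid is open (at least 90 of 105 mm); the cup stands upright and at rest on the cork mat (within 0.12 rad), its axis within 30 mm of the mat's centre (x of bead0_center in the frame of bead_box between -0.063 and 0.063 m and y of bead0_center in the frame of bead_box between -0.058 and 0.058 m and z of bead0_center in the frame of bead_box between 0 and 0.07 m and x of bead1_center in the frame of bead_box between -0.063 and 0.063 m and y of bead1_center in the frame of bead_box between -0.058 and 0.058 m and z of bead1_center in the frame of bead_box between 0 and 0.07 m and x of bead2_center in the frame of bead_box between -0.063 and 0.063 m and y of bead2_center in the frame of bead_box between -0.058 and 0.058 m and z of bead2_center in the frame of bead_box between 0 and 0.07 m and x of bead3_center in the frame of bead_box between -0.063 and 0.063 m and y of bead3_center in the frame of bead_box between -0.058 and 0.058 m and z of bead3_center in the frame of bead_box between 0 and 0.07 m and x of bead4_center in the frame of bead_box between -0.063 and 0.063 m and y of bead4_center in the frame of bead_box between -0.058 and 0.058 m and z of bead4_center in the frame of bead_box between 0 and 0.07 m and x of bead5_center in the frame of bead_box between -0.063 and 0.063 m and y of bead5_center in the frame of bead_box between -0.058 and 0.058 m and z of bead5_center in the frame of bead_box between 0 and 0.07 m and x of bead6_center in the frame of bead_box between -0.063 and 0.063 m and y of bead6_center in the frame of bead_box between -0.058 and 0.058 m and z of bead6_center in the frame of bead_box between 0 and 0.07 m and x of bead7_center in the frame of bead_box between -0.063 and 0.063 m and y of bead7_center in the frame of bead_box between -0.058 and 0.058 m and z of bead7_center in the frame of bead_box between 0 and 0.07 m and value of joint box_lid above 0.09 m and angle between cup_center's own z axis and vertical below 0.12 rad and horizontal distance between cup_center and mat_top below 0.03 m and height (world z) of cup_center between 0.044 and 0.054 m and linear speed of cup below 0.03 m/s); the robot touches nothing.
It fails at once if the bodkin or a clip is moved more than 30 mm (distance of any of bodkin_mid, clip_green, clip_yellow from where it was at the start of the episode above 0.03 m).
It fails at once if beads are poured from a height: the cup is tipped past 70 degrees with its mouth more than 240 mm above the bench while beads are not all in the box (angle between cup_rim's own z axis and vertical above 1.22 rad and height (world z) of cup_rim above 0.24 m and not ((x of bead0_center in the frame of bead_box between -0.063 and 0.063 m and y of bead0_center in the frame of bead_box between -0.058 and 0.058 m and z of bead0_center in the frame of bead_box between 0 and 0.07 m) and (x of bead1_center in the frame of bead_box between -0.063 and 0.063 m and y of bead1_center in the frame of bead_box between -0.058 and 0.058 m and z of bead1_center in the frame of bead_box between 0 and 0.07 m) and (x of bead2_center in the frame of bead_box between -0.063 and 0.063 m and y of bead2_center in the frame of bead_box between -0.058 and 0.058 m and z of bead2_center in the frame of bead_box between 0 and 0.07 m) and (x of bead3_center in the frame of bead_box between -0.063 and 0.063 m and y of bead3_center in the frame of bead_box between -0.058 and 0.058 m and z of bead3_center in the frame of bead_box between 0 and 0.07 m) and (x of bead4_center in the frame of bead_box between -0.063 and 0.063 m and y of bead4_center in the frame of bead_box between -0.058 and 0.058 m and z of bead4_center in the frame of bead_box between 0 and 0.07 m) and (x of bead5_center in the frame of bead_box between -0.063 and 0.063 m and y of bead5_center in the frame of bead_box between -0.058 and 0.058 m and z of bead5_center in the frame of bead_box between 0 and 0.07 m) and (x of bead6_center in the frame of bead_box between -0.063 and 0.063 m and y of bead6_center in the frame of bead_box between -0.058 and 0.058 m and z of bead6_center in the frame of bead_box between 0 and 0.07 m) and (x of bead7_center in the frame of bead_box between -0.063 and 0.063 m and y of bead7_center in the frame of bead_box between -0.058 and 0.058 m and z of bead7_center in the frame of bead_box between 0 and 0.07 m))).
It also fails if it takes over 69 s, if anything falls off the work surface, if the arm or the gripper's body presses on something with over 40 N, if the wrist force passes 120 N, or if a joint passes its speed limit or range.

## Working session

There is one attempt and no reset: what is moved stays moved. The work goes in short steps, Python scripts to look and compute and a tool call to move; the robot and the scene stay as the last step left them, time stands still between calls to the robot, and variables do not carry over. Pictures are saved under pics/ and viewed, about 8 in all and at most 12, crops included, and the job is handed in when it is done.

Besides the shell and the picture viewer there is one more tool, called as name(argument=value, ...) on one line, values as JSON. move_arm: Moves the arm, as the interface text tells. Its arguments: {"type":"object","properties":{"targets":{"type":"string"},"claw":{"type":"number"},"grip_force":{"type":"number"}},"required":["targets"]}

```bash
mkdir -p pics; ls; python3 - <<'E'
from cell import r, imaging
import cv2, numpy as np
s=r.read_state(); print({k:np.round(v,3) for k,v in s.items()}, r.tip_extent)
for n in ("top","side"):
    im=imaging.get_image(n); cv2.imwrite(f"pics/{n}0.png",cv2.resize(im[:,:,::-1],(784,588),interpolation=cv2.INTER_CUBIC))
    c=imaging.get_calibration(n); print(n,{k:np.round(v,3).tolist() for k,v in c.items()})
E
```

```text
pics
{'t': np.float64(0.0), 'joints': array([ 1.115,  0.32 ,  1.566, -0.   ,  1.257, -0.02 ]), 'dq': array([ 0.   , -0.001,  0.002,  0.001,  0.   , -0.001]), 'tau': array([ -0.   , -41.246, -23.197,   0.073,   0.046,  -0.   ]), 'ee_pos': array([0.243, 0.521, 0.404]), 'orientation': array([ 0.216,  0.976, -0.001, -0.   ]), 'force': array([ 0.551, -0.206, -0.33 ]), 'ft_torque': array([ 0.052,  0.031, -0.   ]), 'opening': np.float64(0.091)} 0.1908
top {'fx': 380.192, 'fy': 380.192, 'cx': 284.313, 'cy': 212.394, 'camera_from_world': [[0.13, -0.992, 0.001, 0.003], [-0.968, -0.127, -0.217, 0.565], [0.215, 0.027, -0.976, 0.846], [0.0, 0.0, 0.0, 1.0]]}
side {'fx': 524.586, 'fy': 524.586, 'cx': 291.091, 'cy': 211.634, 'camera_from_world': [[0.998, -0.068, -0.008, -0.56], [-0.052, -0.685, -0.726, 0.153], [0.044, 0.725, -0.687, 0.99], [0.0, 0.0, 0.0, 1.0]]}
```

View pics/top0.png

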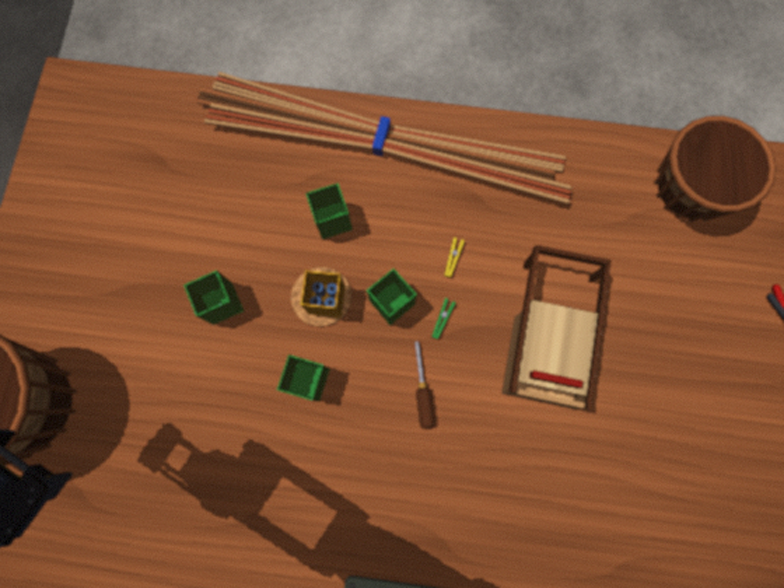

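View pics/side0.png

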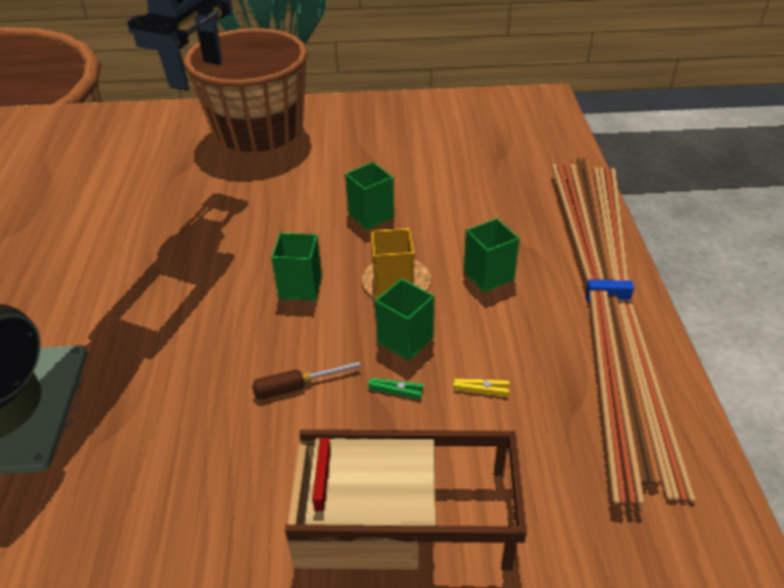

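The top view shows the yellow cup with its beads at (322,292) on the mat, with green cups around it. The box is at (558,330) with its red batten at (556,380), and the bodkin and clips lie between box and mat. I'll rectify the view to metric planes for measuring.

```bash
cat > h.py <<'E'
from cell import r, imaging, ticket
import cv2, numpy as np
from scipy.spatial.transform import Rotation as R
def plan(name,z,x0,x1,y0,y1,s,im):
    """metric view: px rows from x1 down to x0, cols from y1 to y0; s px per m"""
    c=imaging.get_calibration(name); T=np.array(c["camera_from_world"])
    K=np.array([[c["fx"],0,c["cx"]],[0,c["fy"],c["cy"]],[0,0,1]])
    H=K@np.column_stack([T[:3,0],T[:3,1],T[:3,2]*z+T[:3,3]])
    A=np.array([[0,-1/s,x1],[-1/s,0,y1],[0,0,1]])
    o=cv2.warpPerspective(im,H@A,(int((y1-y0)*s),int((x1-x0)*s)),flags=cv2.INTER_CUBIC|cv2.WARP_INVERSE_MAP)
    for x in np.arange(np.ceil(x0*50)/50,x1,.02):
        p=int((x1-x)*s); cv2.line(o,(0,p),(5,p),(255,255,255),1); cv2.putText(o,f"{x:.2f}",(6,p+4),0,.35,(255,255,255))
    for y in np.arange(np.ceil(y0*50)/50,y1,.02):
        p=int((y1-y)*s); cv2.line(o,(p,0),(p,5),(255,255,255),1); cv2.putText(o,f"{y:.2f}"[-5:],(p-12,16),0,.3,(255,255,255))
    return o
def uv(name,P):
    c=imaging.get_calibration(name); T=np.array(c["camera_from_world"]); q=T[:3,:3]@P+T[:3,3]
    return c["fx"]*q[0]/q[2]+c["cx"],c["fy"]*q[1]/q[2]+c["cy"]
E
python3 - <<'E'
from h import *
im=imaging.get_image("top")
a=plan("top",.091,.42,.62,-.15,.05,1900,im) if 0 else None
T=np.array(imaging.get_calibration("top")["camera_from_world"]);c=imaging.get_calibration("top")
def w(u,v,z):
    d=T[:3,:3].T@np.array([(u-c["cx"])/c["fx"],(v-c["cy"])/c["fy"],1]); o=-T[:3,:3].T@T[:3,3]
    return o+d*(z-o[2])/d[2]
k=w(320/1.4,297/1.4,.006); b=w(560/1.4,330/1.4,.083); print(k,b)
k=w(322/1.4,292/1.4,.091)
a=plan("top",.091,k[0]-.1,k[0]+.1,k[1]-.1,k[1]+.1,1900,im)
b2=plan("top",.083,b[0]-.17,b[0]+.17,b[1]-.11,b[1]+.11,1700,im)
o=np.zeros((600,800,3),np.uint8); o[:380,:380]=a[:380,:380]; o[:578,400:774]=b2[:578,:374]
cv2.imwrite("pics/plan.png",o[:,:,::-1])
print(k[0]+.1,k[1]+.1,b[0]+.17,b[1]+.11)
# mat: colour fit at z=.006
m=plan("top",.006,.3,.8,-.3,.3,1000,im)
for p in [(306,270),(344,272),(305,311),(341,313)]: print("cup",w(p[0]/1.4,p[1]/1.4,.091).round(3))
for p in [(320,268),(320,326),(291,297),(350,297)]: print("mat",w(p[0]/1.4,p[1]/1.4,.006).round(3))
E
```

```text
[0.5542473  0.21830981 0.006     ] [ 0.535205   -0.19512944  0.083     ]Traceback (most recent call last):
  File "<stdin>", line 12, in <module>
ValueError: could not broadcast input array from shape (379,380,3) into shape (380,380,3)
```

```bash
python3 - <<'E'
from h import *
im=imaging.get_image("top")
T=np.array(imaging.get_calibration("top")["camera_from_world"]);c=imaging.get_calibration("top")
def w(u,v,z):
    d=T[:3,:3].T@np.array([(u-c["cx"])/c["fx"],(v-c["cy"])/c["fy"],1]); o=-T[:3,:3].T@T[:3,3]
    return o+d*(z-o[2])/d[2]
k=w(322/1.4,292/1.4,.091)
a=plan("top",.091,.43,.65,.1,.3,1800,im)
b2=plan("top",.083,.38,.70,-.29,-.09,1800,im)
o=np.zeros((600,800,3),np.uint8); o[:a.shape[0],:a.shape[1]]=a; o[:b2.shape[0],400:400+b2.shape[1]]=b2
cv2.imwrite("pics/plan.png",o[:,:,::-1]); print(a.shape,b2.shape,k)
for p in [(306,270),(344,272),(305,311),(341,313)]: print("cup",w(p[0]/1.4,p[1]/1.4,.091).round(3))
for p in [(320,268),(320,326),(291,297),(350,297)]: print("mat",w(p[0]/1.4,p[1]/1.4,.006).round(3))
E
```

```text
(396, 359, 3) (575, 359, 3) [0.54593477 0.20138044 0.091     ]
cup [0.58  0.234 0.091]
cup [0.584 0.171 0.091]
cup [0.511 0.224 0.091]
cup [0.515 0.165 0.091]
mat [0.608 0.227 0.006]
mat [0.502 0.21  0.006]
mat [0.547 0.27  0.006]
mat [0.561 0.164 0.006]
```

View pics/plan.png

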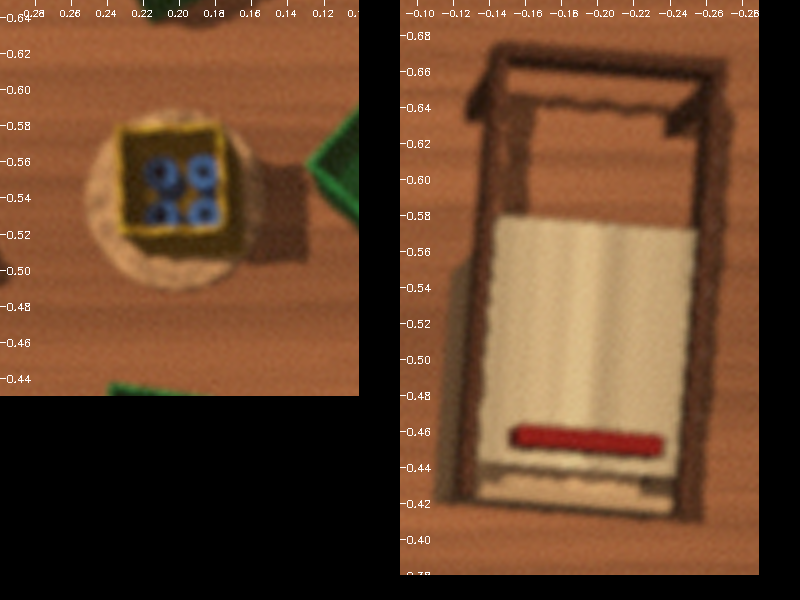

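Estimates so far:

| Item | x (m) | y (m) | Other |
|---|---|---|---|
| Cup rim | .551 | .204 | yaw about .03 |
| Mat | .555 | .218 | |
| Box centre | .488 | -.195 | yaw -.06 |
| Batten | about .453 | -.188 | lid at about 0.02 |

I'll head for the lid first.

move_arm(targets="-0.35 -0.45 0 0 0 0; -0.69 -0.9 0 0 0 0; -0.69 -0.9 0 0 0 0", claw=0)

```text
t: 0.57
ee_pos: [0.2625, 0.4303, 0.4044]
orientation: [0.217, 0.976, -0.001, -0.0]
force: [0.1, 0.4, -0.9]
opening: 0.0641
```

move_arm(targets="-0.35 -0.45 0 0 0 0; -0.69 -0.9 0 0 0 0; -0.69 -0.9 0 0 0 0")

```text
t: 0.95
ee_pos: [0.282, 0.3404, 0.4048]
orientation: [0.219, 0.976, -0.001, -0.0]
force: [0.2, 0.2, 0.9]
opening: 0.034
```

move_arm(targets="-0.35 -0.45 0 0 0 0; -0.69 -0.9 0 0 0 0; -0.69 -0.9 0 0 0 0")

```text
t: 1.32
ee_pos: [0.3017, 0.2511, 0.4051]
orientation: [0.22, 0.976, -0.001, -0.0]
force: [-0.1, 0.5, -0.9]
opening: 0.004
```

move_arm(targets="-0.35 -0.45 0 0 0 0; -0.69 -0.9 0 0 0 0; -0.69 -0.9 0 0 0 0")

```text
t: 1.7
ee_pos: [0.3214, 0.1622, 0.4055]
orientation: [0.222, 0.975, -0.0, 0.0]
force: [-0.1, 1.0, -0.2]
opening: 0.0004
```

move_arm(targets="-0.35 -0.45 0 0 0 0; -0.69 -0.9 0 0 0 0; -0.69 -0.9 0 0 0 0")

```text
t: 2.08
ee_pos: [0.3413, 0.0733, 0.4057]
orientation: [0.223, 0.975, 0.0, 0.001]
force: [-0.1, 0.4, -0.5]
opening: 0.0005
```

move_arm(targets="-0.35 -0.45 0 0 0 0; -0.69 -0.9 0 0 0 0; -0.69 -0.9 0 0 0 0")

```text
t: 2.45
ee_pos: [0.3611, -0.0155, 0.4058]
orientation: [0.225, 0.974, 0.001, 0.001]
force: [-0.6, 0.5, 0.2]
opening: 0.0002
```

move_arm(targets="-0.35 -0.45 0 0 0 -0.03; -0.69 -0.9 0 0 0 -0.06; -0.69 -0.9 0 0 0 -0.06")

```text
t: 2.82
ee_pos: [0.3809, -0.104, 0.4057]
orientation: [0.037, 0.999, 0.001, 0.001]
force: [-0.6, 0.1, -0.7]
opening: 0.0001
```

```bash
python3 - <<'E'
from h import *
s=r.read_state(); print(s["t"],s["joints"].round(3) if hasattr(s["joints"],"round") else s["joints"],np.round(s["ee_pos"],4),np.round(R.from_quat(s["orientation"]).as_matrix(),3).tolist())
E
```

```text
2.825 [-0.297  0.03   1.929  0.003  1.18  -1.794] [ 0.3809 -0.104   0.4057] [[-0.997, 0.074, 0.003], [0.074, 0.997, 0.002], [-0.003, 0.003, -1.0]]
```

move_arm(targets="-0.1 -0.6 0.3 0 0 0; -0.2 -1 0.8 0 0 0; -0.2 -1 0.8 0 0 0")

```text
t: 3.2
ee_pos: [0.3921, -0.1838, 0.339]
orientation: [0.037, 0.999, 0.003, -0.001]
force: [-0.9, -0.7, 0.6]
opening: 0.0004
```

move_arm(targets="0 -0.05 0.4 0 0 0; 0 -0.05 0.8 0 0 0; 0 -0.05 0.8 0 0 0;0 -0.05 0.8 0 0 0")

```text
t: 3.7
ee_pos: [0.3928, -0.1865, 0.2764]
orientation: [0.037, 0.999, 0.003, 0.0]
force: [0.2, -0.5, 0.1]
opening: 0.0004
```

```bash
python3 - <<'E'
from h import *
s=r.read_state(); print(s["t"],s["joints"],np.round(s["ee_pos"],4),s["force"])
im=imaging.get_image("side"); cv2.imwrite("pics/side1.png",cv2.resize(im[260:420,150:420,::-1],(800,474),interpolation=cv2.INTER_CUBIC))
E
```

```text
3.7 [-0.47129397  0.23633442  2.0562012   0.00665904  0.85094554 -1.97331486] [ 0.3928 -0.1865  0.2764] [ 0.19026619 -0.5027144   0.14324767]
```

View pics/side1.png

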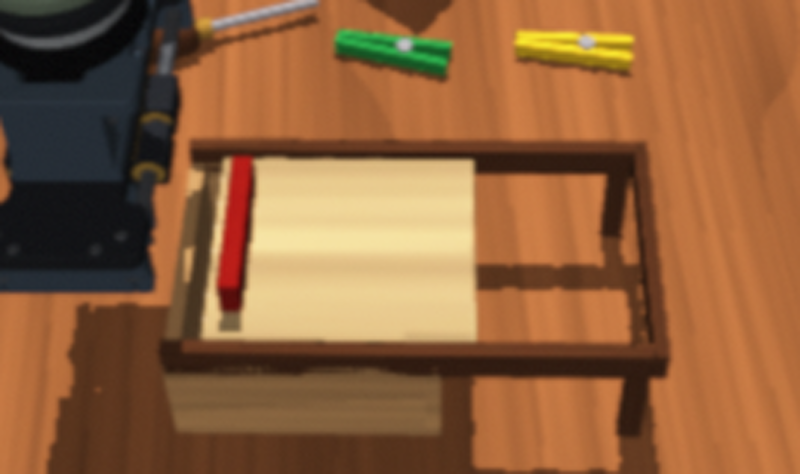

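Fingertips are on the near side of the batten (235,235). I'll push it now.

move_arm(targets="-0.2 0 0 0 0 0; -0.4 0 0 0 0 0; -0.6 0 0 0 0 0; -0.8 0 0 0 0 0; -1 0 0 0 0 0; -1 0 0 0 0 0")

```text
t: 4.5
ee_pos: [0.474, -0.1928, 0.2764]
orientation: [0.037, 0.999, 0.002, 0.001]
force: [0.4, 0.3, 0.2]
opening: 0.0004
```

move_arm(targets="-0.12 0 0 0 0 0; -0.24 0 0 0 0 0; -0.36 0 0 0 0 0; -0.45 0 0 0 0 0; -0.45 0 0 0 0 0")

```text
t: 5.12
ee_pos: [0.5108, -0.1956, 0.2767]
orientation: [0.037, 0.999, 0.002, 0.002]
force: [-0.8, 0.0, -0.6]
opening: 0.0006
```

```bash
python3 - <<'E'
from h import *
s=r.read_state(); print(s["t"],s["joints"],np.round(s["ee_pos"],4),s["force"])
im=imaging.get_image("side"); cv2.imwrite("pics/side2.png",cv2.resize(im[260:420,150:420,::-1],(800,474),interpolation=cv2.INTER_CUBIC))
E
```

```text
5.125 [-0.38818617  0.38922628  1.812443    0.00683453  0.93749834 -1.88996013] [ 0.5108 -0.1956  0.2767] [-0.78681915  0.02323377 -0.556965  ]
```

View pics/side2.png

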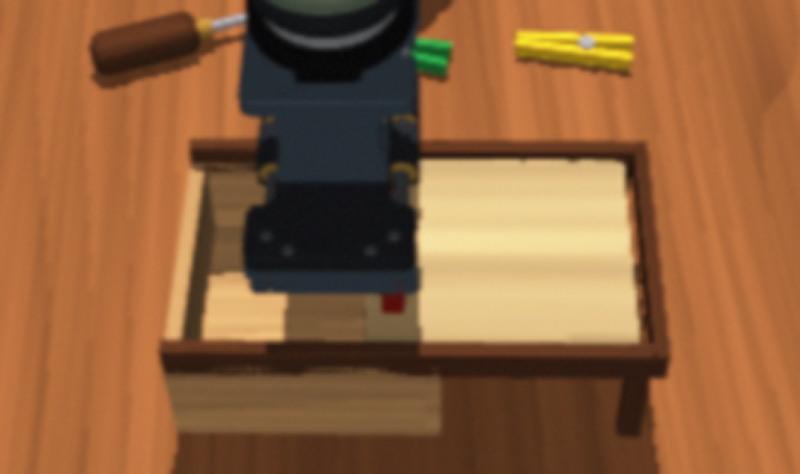

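The lid is nearly at the cross bar, with its edge at (637,250), so I'll nudge it on to the stop.

move_arm(targets="-0.04 0 0 0 0 0; -0.08 0 0 0 0 0; -0.08 0 0 0 0 0")

```text
t: 5.55
ee_pos: [0.5162, -0.196, 0.2768]
orientation: [0.036, 0.999, 0.002, 0.001]
force: [-5.7, -0.3, 2.4]
opening: 0.0006
```

move_arm(targets="-0.04 0 0 0 0 0; -0.06 0 0 0 0 0; -0.06 0 0 0 0 0")

```text
t: 5.92
ee_pos: [0.5181, -0.1962, 0.2769]
orientation: [0.036, 0.999, 0.003, -0.004]
force: [-12.8, -1.0, 10.0]
opening: 0.0005
```

The lid is against its stop. I'll back off, rise, and tilt a little so I can fit the arm model.

move_arm(targets="0.1 0 0 0 0 0; 0.25 0 0 0 0 0; 0.3 0 -0.5 0 0 0; 0.3 0 -1 0 0 0; 0.3 0 -1 0 0 0")

```text
t: 6.55
ee_pos: [0.4955, -0.1952, 0.3605]
orientation: [0.036, 0.999, 0.001, -0.0]
force: [-0.1, -0.8, -0.7]
opening: 0.0004
```

move_arm(targets="0 0.4 -0.4 0.029 0 0; 0 0.9 -0.8 0.055 0 0; 0 0.9 -0.8 0.055 0 0; 0 0.9 -0.8 0.055 0 0")

```text
t: 7.05
ee_pos: [0.5004, -0.1236, 0.4232]
orientation: [0.035, 0.985, -0.17, -0.008]
force: [-0.1, -0.2, -1.2]
opening: 0.0004
```

```bash
python3 - <<'E'
from h import *
s=r.read_state(); print(s["t"],np.round(s["joints"],4).tolist(),np.round(s["ee_pos"],4).tolist(),np.round(s["orientation"],4).tolist())
im=imaging.get_image("top")
hsv=cv2.cvtColor(im,cv2.COLOR_RGB2HSV)
import json; json.dump(dict(q=list(s["joints"]),p=list(s["ee_pos"]),o=list(s["orientation"])),open("tilt.json","w"))
from scipy.optimize import least_squares
from h import *
D=[([1.115,.32,1.5655,0,1.257,-.02],[.243,.521,.4045],[.216,.976,-.001,0]),
([-.297,.03,1.929,.003,1.18,-1.794],[.3809,-.104,.4057],[.037,.999,.001,.001]),
([-.47129,.23633,2.0562,.00666,.85095,-1.97331],[.3928,-.1865,.2764],[.037,.999,.003,0]),
([-.38819,.38923,1.81244,.00683,.9375,-1.88996],[.5108,-.1956,.2767],[.037,.999,.002,.002]),
(list(s["joints"]),list(s["ee_pos"]),list(s["orientation"]))]
def fk(q,P,sg):
    a,h,L1,L2,e,d=P
    A=R.from_euler("z",q[0])*R.from_euler("y",q[1]); p=np.array([0,0,h])+R.from_euler("z",q[0]).apply([a,0,0])+A.apply([0,0,L1])
    A=A*R.from_euler("y",q[2]); p=p+A.apply([e,0,L2])
    A=A*R.from_euler("z",sg*q[3])*R.from_euler("y",q[4]); p=p+A.apply([0,0,d])
    return p,A*R.from_euler("z",sg*q[5])
for sg in (1,-1):
    def f(P):
        return np.concatenate([fk(q,P,sg)[0]-p for q,p,o in D])
    x=least_squares(f,[0,.3,.45,.45,0,.1]); print(sg,x.x.round(4),abs(x.fun).max())
    for q,p,o in D: print("  ",np.degrees((fk(q,x.x,sg)[1].inv()*R.from_quat(o)).as_rotvec()).round(1))
E
```

```text
7.05 [-0.1708, 0.2104, 1.6913, -0.3616, 1.2296, -1.55] [0.5004, -0.1236, 0.4232] [0.0351, 0.9849, -0.1696, -0.0077]
1 [-0.002   0.1095  0.5917  0.4195  0.0251  0.1125] 0.011257526728601558
   [ 0.1  0.  90. ]
   [-0.1  0.1 89.9]
   [-0. -0. 90.]
   [ 0.   0.  90.1]
   [ 0. -0. 90.]
-1 [-0.0142 -0.1004  0.5932  0.4348  0.0254 -0.1057] 0.011661796120998172
   [ 0.1  0.  87.7]
   [  -0.2    0.3 -115.5]
   [  -0.5    0.6 -135.6]
   [  -0.5    0.5 -126.1]
   [ 31.4 -31.4 -97.6]
```

```bash
cat > kin.py <<'E'
from h import *
from scipy.optimize import least_squares
import json
t=json.load(open("tilt.json"))
D=[([1.115,.32,1.5655,0,1.257,-.02],[.243,.521,.4045]),
([-.297,.03,1.929,.003,1.18,-1.794],[.3809,-.104,.4057]),
([-.47129,.23633,2.0562,.00666,.85095,-1.97331],[.3928,-.1865,.2764]),
([-.38819,.38923,1.81244,.00683,.9375,-1.88996],[.5108,-.1956,.2767]),
(t["q"],t["p"])]
E_=R.from_euler
def fk(q,P):
    a,h,L1,L2,e,d,b,w=P
    A=E_("z",q[0]); p=np.array([0,0,h])+A.apply([a,b,0]); A=A*E_("y",q[1]); p=p+A.apply([0,0,L1])
    A=A*E_("y",q[2]); p=p+A.apply([e,0,L2])
    A=A*E_("z",q[3])*E_("y",q[4]); p=p+A.apply([w,0,d])
    return p,A*E_("z",q[5]+np.pi/2)
def fit():
    f=lambda P: np.concatenate([fk(q,P)[0]-p for q,p in D]+[1e-3*(P-[0,.2,.45,.45,0,.1,0,0])])
    x=least_squares(f,[0,.2,.45,.45,0,.1,0,0]); return x
E
python3 - <<'E'
from kin import *
x=fit(); print(x.x.round(4)); print((x.fun[:-8].reshape(-1,3)*1000).round(1))
E
```

```text
[0.0213 0.1329 0.5915 0.4175 0.025  0.1369 0.0114 0.0217]
[[-0.2  0.1 -0.1]
 [-0.1 -0.2  0.2]
 [ 0.  -0.  -0. ]
 [-0.1 -0.  -0. ]
 [-0.  -0.  -0. ]]
```

```bash
cat > plan.py <<'E'
from kin import *
P=fit().x
lo=np.array([-3.11,-.84,.21,-1.34,.05,-2.56])+.03; hi=np.array([3.11,2.01,2.61,4.49,2.63,2.56])-.03
def ik(p,Rt,seeds,ntry=99):
    best=None
    for s in seeds[:ntry]:
        f=lambda q:(lambda a:np.concatenate([(a[0]-p)*5,(a[1].inv()*Rt).as_rotvec()]))(fk(q,P))
        x=least_squares(f,np.clip(s,lo+.01,hi-.01),bounds=(lo,hi),max_nfev=40)
        if x.cost<1e-6: return x.x
    return None
g=np.array([0,0,.172])
def body():
    pts=[[x,y,z] for x in(-.038,.038) for y in(-.089,0,.089) for z in(.112,.05,0)]+[[x,y,.19] for x in(-.016,.016) for y in(-.059,.059)]
    return np.array(pts)
def tool(psi,p,sg):
    z=np.array([np.cos(p)*np.cos(psi),np.cos(p)*np.sin(psi),-np.sin(p)]); y=sg*np.array([-np.sin(psi),np.cos(psi),0])
    return R.from_matrix(np.column_stack([np.cross(y,z),y,z]))
E
cat > search.py <<'E'
from plan import *
T=np.array(imaging.get_calibration("top")["camera_from_world"]);c=imaging.get_calibration("top")
def w(u,v,z):
    d=T[:3,:3].T@np.array([(u/1.4-c["cx"])/c["fx"],(v/1.4-c["cy"])/c["fy"],1]); o=-T[:3,:3].T@T[:3,3]
    return o+d*(z-o[2])/d[2]
dec=[w(u,v,.085) for u,v in((392,290),(304,372),(328,205),(212,290))]; print(np.round(dec,3).tolist())
cup=np.array([.551,.204]);cy=.03
seeds=[[.4,.3,1.7,a,1.2,b] for a in(-.8,.8,2.2) for b in(-1.5,0,1.5)]
for psi0 in(-np.pi/2,0,np.pi/2):
  for p in np.radians([25,35,45,55]):
    for sg in(1,-1):
      Rt=tool(psi0+cy,p,sg); gp=np.array([*cup,.065]); q=ik(gp-Rt.apply(g),Rt,seeds)
      if q is None: continue
      pts=gp+Rt.apply(body()-g)
      pc=[round(np.min([q_[2] for q_ in pts if np.hypot(*(q_-d)[:2])<.06] or [9]),3) for d in dec]
      print("G",round(np.degrees(psi0)),round(np.degrees(p)),sg,q.round(2),"minz",pts[:,2].min().round(3),pc,flush=True)
      Rc=R.from_euler("z",cy); rel=Rc.inv()*Rt; out=[]
      rimc=np.array([.4745,-.194,.14])
      for al in np.radians(np.arange(-180,180,30)):
        for be in np.radians(np.arange(-180,180,30)):
          C=R.from_euler("z",al)*R.from_euler("y",2.1)*R.from_euler("z",be); Rp=C*rel
          gpp=rimc-C.apply([0,0,.026]); t=gpp-Rp.apply(g); pb=gpp+Rp.apply(body()-g)
          if pb[:,2].min()<.03 or not .25<np.hypot(*t[:2])<.8: continue
          over=[b[2] for b in pb if .40<b[0]<.69 and -.28<b[1]<-.11]
          if over and min(over)<.095: continue
          qq=ik(t,Rp,[q]+seeds[:4],3)
          if qq is not None: out.append((np.abs(qq-q).max(),np.degrees(al).round(),np.degrees(be).round(),pb[:,2].min().round(3),qq.round(2).tolist()))
      for o in sorted(out)[:3]: print("   ",o)
E
timeout 570 python3 search.py
```

```text
[[0.566, 0.087, 0.085], [0.413, 0.21, 0.085], [0.701, 0.217, 0.085], [0.527, 0.385, 0.085]]
G -90 25 1 [ 0.71  0.89  1.52 -0.78  1.64  1.02] minz 0.043 [np.int64(9), np.float64(0.125), np.int64(9), np.float64(0.082)]
    (np.float64(1.5421722939731888), np.float64(-120.0), np.float64(60.0), np.float64(0.107), [-0.76, 0.69, 1.66, 0.7, 1.69, -0.52])
    (np.float64(1.721377696813637), np.float64(-90.0), np.float64(60.0), np.float64(0.107), [-0.6, 0.77, 1.46, 0.41, 1.92, -0.7])
    (np.float64(1.7731072873879468), np.float64(-150.0), np.float64(60.0), np.float64(0.107), [-0.89, 0.57, 1.93, 0.99, 1.39, -0.47])
G -90 25 -1 [ 0.71  0.89  1.52 -0.78  1.64 -2.12] minz 0.043 [np.int64(9), np.float64(0.125), np.int64(9), np.float64(0.082)]
    (np.float64(2.5782607710164056), np.float64(90.0), np.float64(120.0), np.float64(0.107), [0.01, 0.63, 1.78, -0.86, 1.53, 0.46])
    (np.float64(2.596855197026492), np.float64(120.0), np.float64(120.0), np.float64(0.107), [0.11, 0.51, 2.08, -1.2, 1.23, 0.48])
    (np.float64(2.6925114582192426), np.float64(60.0), np.float64(120.0), np.float64(0.107), [-0.
[... 9187 characters left out ...]
oat64(0.132), [-0.1, 0.83, 1.56, -0.65, 1.93, 1.13])
    (np.float64(2.1359402180879474), np.float64(0.0), np.float64(-90.0), np.float64(0.132), [-0.27, 0.89, 1.39, -0.31, 2.14, 1.33])
G 90 55 -1 [ 0.01  0.53  1.9   0.81  0.91 -0.6 ] minz 0.041 [np.float64(0.092), np.float64(0.136), np.int64(9), np.int64(9)]
    (np.float64(1.7457994928542828), np.float64(30.0), np.float64(-90.0), np.float64(0.12), [-0.1, 0.9, 1.56, -0.7, 2.04, 1.15])
    (np.float64(1.8193665330184081), np.float64(60.0), np.float64(-90.0), np.float64(0.12), [0.06, 0.82, 1.83, -1.01, 1.76, 1.16])
    (np.float64(1.9213631344366113), np.float64(0.0), np.float64(-90.0), np.float64(0.12), [-0.27, 0.97, 1.38, -0.35, 2.25, 1.33])
```

```bash
cat > go.py <<'E'
from plan import *
from scipy.spatial.transform import Slerp
def calls(wps,st=None):
    """print, per call, final row (shift, turn in fractions) from pose to pose; wps: (tcp,R)"""
    if st is None: s=r.read_state(); st=(np.array(s["ee_pos"]),R.from_quat(s["orientation"]))
    for k,(p,Rt) in enumerate(wps):
        n=1
        while True:
            sl=Slerp([0,1],R.concatenate([st[1],Rt])); ok=True; rows=[]; a=st
            for i in range(1,n+1):
                b=(st[0]+(p-st[0])*i/n,sl(i/n)); sh=a[1].inv().apply(b[0]-a[0])/.08; rv=(a[1].inv()*b[1]).as_rotvec()/(2*np.pi)
                rows.append((sh,rv,max(np.linalg.norm(sh)*.08/.0625,np.linalg.norm(rv)*360/10.7))); ok&=abs(sh).max()<=.98 and rows[-1][2]<11; a=b
            if ok: break
            n+=1
        for sh,rv,m in rows: print(k,sh.round(3),rv.round(4),"rows>=%.1f"%m)
        st=(p,Rt)
CY=.03; CUP=np.array([.551,.204])
def grasp(back=0,h=.065,p=35,cup=CUP):
    Rt=tool(-np.pi/2+CY,np.radians(p),1); return np.array([*cup,h])-Rt.apply([0,0,.172+back]),Rt
E
python3 - <<'E'
from go import *
s=r.read_state(); q=np.array(s["joints"])
pre=grasp(.1); hi_=(pre[0]+[-.03,-.03,.18],pre[1])
for a in (hi_,pre,grasp()):
    q=ik(a[0],a[1],[q]); print(a[0].round(3),None if q is None else q.round(2))
calls([hi_,pre])
im=imaging.get_image("side").copy()
im=cv2.resize(im[100:260,180:400],(800,582),interpolation=cv2.INTER_CUBIC); S=800/220
def pr(P): u,v=uv("side",np.array(P)); return int((u-180)*S),int((v-100)*S)
Rz=R.from_euler("z",CY)
for z in (.006,.091):
    c=[pr(Rz.apply([sx*.03,sy*.03,0])+[*CUP,z]) for sx,sy in((1,1),(1,-1),(-1,-1),(-1,1))]
    cv2.polylines(im,[np.array(c)],True,(255,0,0),1)
m=[pr([.5545+.055*np.cos(a),.218+.055*np.sin(a),.006]) for a in np.arange(0,6.28,.1)]
cv2.polylines(im,[np.array(m)],True,(0,0,255),1)
cv2.imwrite("pics/chk.png",im[:,:,::-1])
E
```

```text
[0.514 0.397 0.401] [ 0.76  0.59  1.3  -0.7   1.91  0.72]
[0.544 0.427 0.221] [ 0.77  0.81  1.36 -0.66  1.7   0.9 ]
[0.547 0.345 0.164] [ 0.68  0.81  1.55 -0.71  1.52  0.98]
0 [ 0.043  0.889 -0.274] [ 0.0097 -0.0121  0.0326] rows>=1.2
0 [ 0.198  0.846 -0.337] [ 0.0097 -0.0121  0.0326] rows>=1.2
0 [ 0.336  0.768 -0.406] [ 0.0097 -0.0121  0.0326] rows>=1.2
0 [ 0.449  0.66  -0.48 ] [ 0.0097 -0.0121  0.0326] rows>=1.2
0 [ 0.532  0.527 -0.554] [ 0.0097 -0.0121  0.0326] rows>=1.2
0 [ 0.581  0.376 -0.624] [ 0.0097 -0.0121  0.0326] rows>=1.2
0 [ 0.592  0.216 -0.686] [ 0.0097 -0.0121  0.0326] rows>=1.2
1 [0.684 0.129 0.331] [0. 0. 0.] rows>=1.0
1 [0.684 0.129 0.331] [0. 0. 0.] rows>=1.0
1 [0.684 0.129 0.331] [0. 0. 0.] rows>=1.0
```

View pics/chk.png

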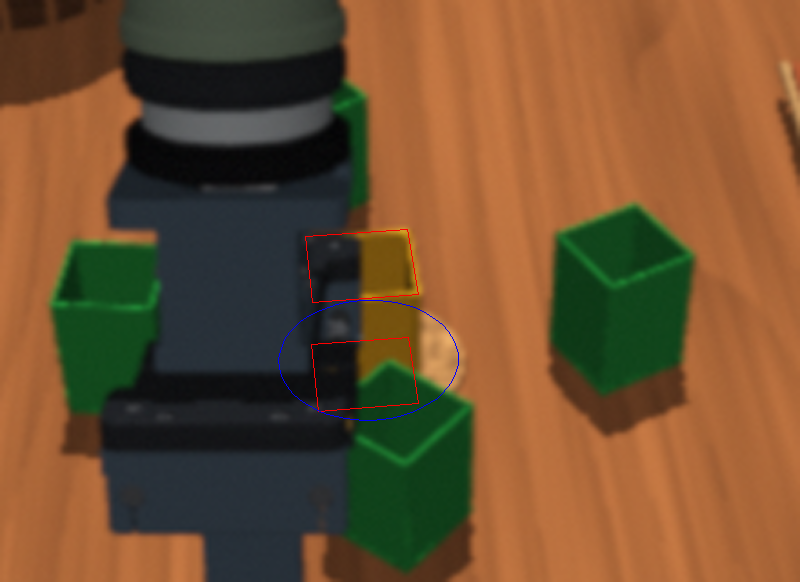

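The predicted cup rim (red) matches the yellow rim corners at (410,230) and (420,290). The mat ellipse fits to about 4 mm, so I take the mat as (.557,.217). Moving to the pregrasp on the cup's left side.

move_arm(targets="0.04 0.89 -0.27 0.01 -0.012 0.033; 0.04 0.89 -0.27 0.01 -0.012 0.033", claw=1)

```text
t: 7.4
ee_pos: [0.5025, -0.0503, 0.4179]
orientation: [0.133, 0.969, -0.202, 0.044]
force: [-0.0, 0.0, 0.0]
opening: 0.0172
```

move_arm(targets="0.2 0.85 -0.34 0.01 -0.012 0.033; 0.2 0.85 -0.34 0.01 -0.012 0.033")

```text
t: 7.65
ee_pos: [0.505, 0.0249, 0.4132]
orientation: [0.227, 0.941, -0.231, 0.096]
force: [-0.9, 0.2, -0.8]
opening: 0.0378
```

move_arm(targets="0.34 0.77 -0.41 0.01 -0.012 0.033; 0.34 0.77 -0.41 0.01 -0.012 0.033")

```text
t: 7.9
ee_pos: [0.5081, 0.1006, 0.4082]
orientation: [0.318, 0.9, -0.259, 0.147]
force: [-0.0, 0.4, 0.2]
opening: 0.0579
```

move_arm(targets="0.45 0.66 -0.48 0.01 -0.012 0.033; 0.45 0.66 -0.48 0.01 -0.012 0.033")

```text
t: 8.15
ee_pos: [0.512, 0.1767, 0.4024]
orientation: [0.404, 0.848, -0.283, 0.196]
force: [0.4, -0.3, 0.3]
opening: 0.0774
```

move_arm(targets="0.53 0.53 -0.55 0.01 -0.012 0.033; 0.53 0.53 -0.55 0.01 -0.012 0.033")

```text
t: 8.4
ee_pos: [0.5168, 0.2525, 0.396]
orientation: [0.484, 0.784, -0.303, 0.242]
force: [-0.3, -1.2, -0.7]
opening: 0.0909
```

move_arm(targets="0.58 0.38 -0.62 0.01 -0.012 0.033; 0.58 0.38 -0.62 0.01 -0.012 0.033")

```text
t: 8.65
ee_pos: [0.522, 0.3284, 0.389]
orientation: [0.558, 0.71, -0.32, 0.286]
force: [-0.5, -0.5, -0.7]
opening: 0.0916
```

move_arm(targets="0.59 0.22 -0.69 0.01 -0.012 0.033; 0.59 0.22 -0.69 0.01 -0.012 0.033; 0.59 0.22 -0.69 0.01 -0.012 0.033")

```text
t: 9.02
ee_pos: [0.5276, 0.4028, 0.3828]
orientation: [0.624, 0.627, -0.334, 0.325]
force: [-0.2, -1.1, 0.3]
opening: 0.0913
```

```bash
python3 - <<'E'
from go import *
s=r.read_state(); print(s["t"],np.round(s["joints"],3),np.round(s["ee_pos"],3))
calls([grasp(.1),grasp(.05)])
E
```

```text
9.025 [ 0.764  0.64   1.239 -0.691  1.959  0.728] [0.528 0.403 0.383]
0 [0.917 0.117 0.447] [-0.0026  0.0008 -0.0006] rows>=1.3
0 [0.915 0.113 0.454] [-0.0026  0.0008 -0.0006] rows>=1.3
1 [0.    0.    0.625] [0. 0. 0.] rows>=0.8
```

move_arm(targets="0.92 0.12 0.45 -0.003 0 0; 0.92 0.12 0.45 -0.003 0 0; 0.92 0.12 0.45 -0.003 0 0")

```text
t: 9.4
ee_pos: [0.5367, 0.4135, 0.3002]
orientation: [0.62, 0.63, -0.33, 0.331]
force: [1.0, 0.4, 0.6]
opening: 0.0912
```

move_arm(targets="0.92 0.11 0.45 -0.003 0 0; 0.92 0.11 0.45 -0.003 0 0; 0.92 0.11 0.45 -0.003 0 0; 0.92 0.11 0.45 -0.003 0 0")

```text
t: 9.9
ee_pos: [0.5453, 0.4253, 0.2216]
orientation: [0.618, 0.633, -0.323, 0.337]
force: [-0.7, -0.1, 0.7]
opening: 0.0915
```

```bash
python3 - <<'E'
from go import *
s=r.read_state(); print(s["t"],np.round(s["joints"],3),np.round(s["ee_pos"],3),grasp(.1)[0].round(3))
calls([grasp(.05),grasp()])
im=imaging.get_image("wrist"); c=imaging.get_calibration("wrist")
im=im.copy(); Rz=R.from_euler("z",CY)
for z in (.006,.091):
    k=[uv("wrist",Rz.apply([a*.03,b*.03,0])+[*CUP,z]) for a,b in((1,1),(1,-1),(-1,-1),(-1,1))]
    cv2.polylines(im,[np.array(k).astype(int)],True,(255,0,0),1)
m=[uv("wrist",np.array([.557+.055*np.cos(a),.217+.055*np.sin(a),.006])) for a in np.arange(0,6.28,.1)]
cv2.polylines(im,[np.array(m).astype(int)],True,(0,0,255),1)
cv2.imwrite("pics/w1.png",im[:,:,::-1])
E
```

```text
9.9 [ 0.774  0.811  1.324 -0.667  1.741  0.896] [0.545 0.425 0.222] [0.544 0.427 0.221]
0 [ 0.023 -0.013  0.615] [ 0.0004  0.0019 -0.0012] rows>=0.8
1 [-0.     0.     0.625] [0. 0. 0.] rows>=0.8
```

View pics/w1.png

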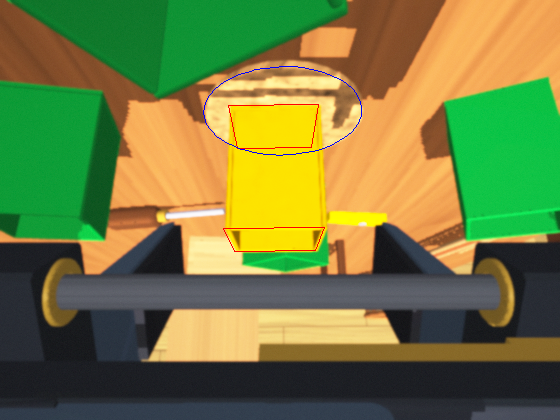

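The wrist overlay fits the cup and mat to a few mm, and the cup sits centred between the fingers. I'll advance and grip.

move_arm(targets="0.02 -0.01 0.3 0 0.002 -0.001; 0.02 -0.01 0.62 0 0.002 -0.001; 0.02 -0.01 0.62 0 0.002 -0.001")

```text
t: 10.32
ee_pos: [0.5459, 0.3843, 0.1935]
orientation: [0.618, 0.636, -0.32, 0.332]
force: [-0.5, 1.3, 0.3]
opening: 0.0911
```

move_arm(targets="0 0 0.3 0 0 0; 0 0 0.62 0 0 0; 0 0 0.62 0 0 0; 0 0 0.62 0 0 0")

```text
t: 10.82
ee_pos: [0.5476, 0.3449, 0.1664]
orientation: [0.619, 0.636, -0.319, 0.332]
force: [-0.6, -0.5, 0.3]
opening: 0.0913
```

move_arm(targets="0 0 0 0 0 0; 0 0 0 0 0 0; 0 0 0 0 0 0; 0 0 0 0 0 0; 0 0 0 0 0 0; 0 0 0 0 0 0", claw=0, grip_force=30)

```text
t: 11.58
ee_pos: [0.5475, 0.345, 0.1665]
orientation: [0.619, 0.636, -0.319, 0.332]
force: [-0.2, 1.2, 2.0]
opening: 0.0599
```

move_arm(targets="-0.1 0 -0.07 0 0 0; -0.2 0 -0.14 0 0 0; -0.2 0 -0.14 0 0 0")

```text
t: 11.95
ee_pos: [0.5477, 0.345, 0.1872]
orientation: [0.619, 0.636, -0.318, 0.332]
force: [0.9, 0.0, -3.1]
opening: 0.0599
```

```bash
python3 - <<'E'
from go import *
s=r.read_state(); Rt=R.from_quat(s["orientation"]); print(s["t"],np.round(s["joints"],3),np.round(s["ee_pos"],4),s["force"],s["opening"],(np.array(s["ee_pos"])+Rt.apply(g)).round(4))
# pour plan
Rg=tool(-np.pi/2+CY,np.radians(35),1); rel=R.from_euler("z",CY).inv()*Rg
for be in(60,75,90):
  for al in(-90,-75,-105):
    for th in (115,130):
      C=R.from_euler("z",al-3.4,degrees=True)*R.from_euler("y",th,degrees=True)*R.from_euler("z",be,degrees=True); Rp=C*rel
      rim=np.array([.4745,-.165,.14]); t=rim-C.apply([0,0,.026])-Rp.apply(g)
      q=ik(t,Rp,[[-.64,.83,1.47,.51,1.99,-.71]]); pb=t+Rp.apply(body()); 
      print(be,al,th,t.round(3),None if q is None else q.round(2),pb[:,2].min().round(3),Rp.as_matrix()[:,2].round(2))
E
```

```text
11.95 [ 0.69   0.777  1.506 -0.705  1.57   0.935] [0.5477 0.345  0.1872] [ 0.87274485  0.04705457 -3.13898982] 0.05990784872920565 [0.5527 0.2046 0.088 ]
60 -90 115 [ 0.538 -0.286  0.22 ] [-0.61  0.77  1.55  0.53  1.88 -0.63] 0.104 [-0.36  0.84 -0.4 ]
60 -90 130 [ 0.537 -0.303  0.187] [-0.64  0.86  1.54  0.62  2.02 -0.76] 0.099 [-0.36  0.92 -0.17]
60 -75 115 [ 0.567 -0.266  0.22 ] [-0.53  0.8   1.47  0.38  1.98 -0.74] 0.104 [-0.57  0.72 -0.4 ]
60 -75 130 [ 0.57  -0.282  0.187] [-0.55  0.9   1.45  0.46  2.13 -0.85] 0.099 [-0.58  0.79 -0.17]
60 -105 115 [ 0.504 -0.299  0.22 ] [-0.69  0.72  1.65  0.67  1.75 -0.56] 0.104 [-0.13  0.91 -0.4 ]
60 -105 130 [ 0.499 -0.314  0.187] [-0.73  0.82  1.66  0.77  1.89 -0.72] 0.099 [-0.11  0.98 -0.17]
75 -90 115 [ 0.504 -0.29   0.233] [-0.68  0.69  1.65  0.62  1.72 -0.81] 0.115 [-0.16  0.87 -0.47]
75 -90 130 [ 0.502 -0.31   0.198] [-0.71  0.8   1.64  0.71  1.87 -0.92] 0.117 [-0.16  0.96 -0.24]
75 -75 115 [ 0.535 -0.279  0.233] [-0.6   0.73  1.55  0.48  1.84 -0.89] 0.115 [-0.38  0.79 -0.47]
75 -75 130 [ 0.539 -0.298  0.198] [-0.62  0.84  1.53  0.56  2.   -0.97] 0.117 [-0.4   0.89 -0.24]
75 -105 115 [ 0.47  -0.294  0.233] [-0.75  0.64  1.77  0.76  1.58 -0.75] 0.115 [ 0.07  0.88 -0.47]
75 -105 130 [ 0.464 -0.312  0.198] [-0.79  0.75  1.78  0.86  1.73 -0.9 ] 0.117 [ 0.1   0.97 -0.24]
90 -90 115 [ 0.467 -0.29   0.237] [-0.74  0.62  1.78  0.73  1.57 -1.02] 0.128 [ 0.05  0.86 -0.5 ]
90 -90 130 [ 0.466 -0.311  0.201] [-0.78  0.74  1.77  0.83  1.74 -1.1 ] 0.136 [ 0.06  0.96 -0.26]
90 -75 115 [ 0.5   -0.288  0.237] [-0.67  0.67  1.66  0.6   1.71 -1.08] 0.128 [-0.17  0.85 -0.5 ]
90 -75 130 [ 0.504 -0.308  0.201] [-0.7   0.79  1.63  0.68  1.88 -1.13] 0.136 [-0.19  0.95 -0.26]
90 -105 115 [ 0.435 -0.284  0.237] [-0.81  0.56  1.91  0.88  1.43 -0.98] 0.128 [ 0.27  0.82 -0.5 ]
90 -105 130 [ 0.428 -0.304  0.201] [-0.86  0.69  1.92  0.98  1.6  -1.12] 0.136 [ 0.3   0.92 -0.26]
```

Grip is solid (opening 59.9 mm) and the cup is lifted. The pour is a pure tilt, mouth toward -y, with the gripper on the upper side.

```bash
cat > pour.py <<'E'
from go import *
rel=R.from_euler("z",CY).inv()*tool(-np.pi/2+CY,np.radians(35),1)
def pz(rim,th,al=-93.4,k=.024):
    C=R.from_euler("zyz",[0,0,0]) if 0 else R.from_euler("z",al,degrees=True)*R.from_euler("y",th,degrees=True)*R.from_euler("z",90,degrees=True)
    Rp=C*rel; return np.array(rim)-C.apply([0,0,k])-Rp.apply(g),Rp
E
python3 - <<'E'
from pour import *
s=r.read_state(); q=np.array(s["joints"])
W=[pz([.55,.2,.24],0,-88.3),pz([.4745,-.165,.225],50),pz([.4745,-.168,.16],80),pz([.4745,-.170,.14],100),pz([.4745,-.170,.14],115),pz([.4745,-.170,.14],130)]
for a in W:
    q=ik(a[0],a[1],[q]); pb=a[0]+a[1].apply(body()); print(a[0].round(3),None if q is None else q.round(2),pb[:,2].min().round(3))
calls(W)
E
```

```text
[0.546 0.341 0.315] [ 0.68  0.64  1.45 -0.72  1.72  0.79] 0.193
[ 0.476 -0.132  0.381] [-0.27  0.21  1.79 -0.09  1.13 -0.17] 0.19
[ 0.472 -0.217  0.312] [-0.56  0.36  1.8   0.41  1.22 -0.69] 0.133
[ 0.469 -0.268  0.266] [-0.69  0.51  1.79  0.62  1.41 -0.92] 0.12
[ 0.467 -0.297  0.236] [-0.75  0.63  1.77  0.73  1.58 -1.02] 0.127
[ 0.466 -0.317  0.2  ] [-0.79  0.75  1.76  0.82  1.75 -1.1 ] 0.134
0 [-0.666 -0.007 -0.438] [ 0.0004 -0.0003 -0.0004] rows>=1.0
0 [-0.667 -0.01  -0.437] [ 0.0004 -0.0003 -0.0004] rows>=1.0
1 [-0.579 -0.149  0.62 ] [0.001  0.0198 0.0018] rows>=1.1
1 [-0.653 -0.138  0.544] [0.001  0.0198 0.0018] rows>=1.1
1 [-0.717 -0.127  0.46 ] [0.001  0.0198 0.0018] rows>=1.1
1 [-0.77  -0.116  0.368] [0.001  0.0198 0.0018] rows>=1.1
1 [-0.811 -0.105  0.27 ] [0.001  0.0198 0.0018] rows>=1.1
1 [-0.839 -0.094  0.167] [0.001  0.0198 0.0018] rows>=1.1
1 [-0.855 -0.083  0.062] [0.001  0.0198 0.0018] rows>=1.1
2 [-0.494  0.001  0.477] [-0.      0.0417 -0.    ] rows>=1.4
2 [-0.601  0.001  0.333] [0.     0.0417 0.    ] rows>=1.4
3 [-0.82   0.001  0.251] [ 0.      0.0556 -0.    ] rows>=1.9
4 [-0.52  -0.     0.004] [-0.      0.0417  0.    ] rows>=1.4
5 [-0.52   0.     0.004] [0.     0.0417 0.    ] rows>=1.4
```

move_arm(targets="-0.33 0 -0.22 0 0 0; -0.67 0 -0.44 0 0 0; -0.67 0 -0.44 0 0 0")

```text
t: 12.32
ee_pos: [0.5476, 0.343, 0.2534]
orientation: [0.621, 0.636, -0.316, 0.333]
force: [0.2, 0.0, -2.5]
opening: 0.0598
```

move_arm(targets="-0.33 0 -0.22 0 0 0; -0.67 -0.01 -0.44 0 0 0; -0.67 -0.01 -0.44 0 0 0")

```text
t: 12.7
ee_pos: [0.5463, 0.3407, 0.3181]
orientation: [0.621, 0.636, -0.314, 0.333]
force: [-0.7, -0.3, -2.4]
opening: 0.0598
```

move_arm(targets="-0.29 -0.07 0.31 0 0.01 0.001; -0.58 -0.15 0.62 0.001 0.02 0.002; -0.58 -0.15 0.62 0.001 0.02 0.002")

```text
t: 13.08
ee_pos: [0.5357, 0.271, 0.3251]
orientation: [0.645, 0.65, -0.276, 0.291]
force: [-0.3, 0.8, -2.1]
opening: 0.0598
```

move_arm(targets="-0.33 -0.07 0.27 0 0.01 0.001; -0.65 -0.14 0.54 0.001 0.02 0.002; -0.65 -0.14 0.54 0.001 0.02 0.002")

```text
t: 13.45
ee_pos: [0.525, 0.2026, 0.3326]
orientation: [0.667, 0.662, -0.237, 0.249]
force: [-0.2, -0.2, -2.2]
opening: 0.0598
```

move_arm(targets="-0.36 -0.06 0.23 0 0.01 0.001; -0.72 -0.13 0.46 0.001 0.02 0.002; -0.72 -0.13 0.46 0.001 0.02 0.002")

```text
t: 13.82
ee_pos: [0.5143, 0.1342, 0.3406]
orientation: [0.685, 0.67, -0.196, 0.206]
force: [0.6, 0.7, -2.6]
opening: 0.0596
```

move_arm(targets="-0.38 -0.06 0.18 0 0.01 0.001; -0.77 -0.12 0.37 0.001 0.02 0.002; -0.77 -0.12 0.37 0.001 0.02 0.002")

```text
t: 14.2
ee_pos: [0.5036, 0.0662, 0.3485]
orientation: [0.702, 0.677, -0.154, 0.162]
force: [0.1, 0.2, -2.9]
opening: 0.06
```

move_arm(targets="-0.4 -0.05 0.14 0 0.01 0.001; -0.81 -0.1 0.27 0.001 0.02 0.002; -0.81 -0.1 0.27 0.001 0.02 0.002")

```text
t: 14.58
ee_pos: [0.4938, -0.0014, 0.3567]
orientation: [0.715, 0.68, -0.111, 0.118]
force: [-0.0, -0.1, -2.1]
opening: 0.0599
```

move_arm(targets="-0.42 -0.05 0.08 0 0.01 0.001; -0.84 -0.09 0.17 0.001 0.02 0.002; -0.84 -0.09 0.17 0.001 0.02 0.002")

```text
t: 14.95
ee_pos: [0.4839, -0.0692, 0.3646]
orientation: [0.726, 0.681, -0.068, 0.073]
force: [0.0, 0.0, -1.5]
opening: 0.0602
```

```bash
python3 - <<'E'
from pour import *
s=r.read_state(); print(s["t"],np.round(s["joints"],3),np.round(s["ee_pos"],3),s["opening"])
calls([pz([.4745,-.165,.225],50),pz([.4745,-.168,.16],80),pz([.4745,-.170,.14],100),pz([.4745,-.170,.14],115)])
E
```

```text
14.95 [-0.107  0.213  1.829 -0.224  1.087  0.061] [ 0.484 -0.069  0.365] 0.0602332511371243
0 [-0.81  -0.041 -0.045] [ 0.0021  0.0178 -0.0009] rows>=1.0
1 [-0.494  0.001  0.477] [-0.      0.0417 -0.    ] rows>=1.4
1 [-0.601  0.001  0.333] [0.     0.0417 0.    ] rows>=1.4
2 [-0.82   0.001  0.251] [ 0.      0.0556 -0.    ] rows>=1.9
3 [-0.52  -0.     0.004] [-0.      0.0417  0.    ] rows>=1.4
```

move_arm(targets="-0.4 -0.02 -0.02 0.001 0.009 0; -0.81 -0.04 -0.04 0.002 0.018 -0.001; -0.81 -0.04 -0.04 0.002 0.018 -0.001")

```text
t: 15.32
ee_pos: [0.4775, -0.1317, 0.3804]
orientation: [0.727, 0.685, -0.031, 0.03]
force: [0.2, -0.0, -2.0]
opening: 0.0595
```

move_arm(targets="-0.25 0 0.24 0 0.021 0; -0.49 0 0.48 0 0.042 0; -0.49 0 0.48 0 0.042 0")

```text
t: 15.7
ee_pos: [0.4754, -0.1736, 0.3434]
orientation: [0.726, 0.682, 0.063, -0.062]
force: [-0.2, 0.9, -2.0]
opening: 0.0598
```

move_arm(targets="-0.3 0 0.17 0 0.021 0; -0.6 0 0.33 0 0.042 0; -0.6 0 0.33 0 0.042 0")

```text
t: 16.08
ee_pos: [0.4731, -0.2157, 0.3079]
orientation: [0.712, 0.668, 0.156, -0.152]
force: [-0.6, -0.1, -1.7]
opening: 0.0599
```

```bash
python3 - <<'E'
from pour import *
s=r.read_state(); print(s["t"],np.round(s["joints"],3),np.round(s["ee_pos"],3),s["opening"],s["force"])
C=R.from_quat(s["orientation"])*rel.inv(); gp=np.array(s["ee_pos"])+R.from_quat(s["orientation"]).apply(g); print("rim",gp+C.apply([0,0,.024]),np.degrees(np.arccos(C.as_matrix()[2,2])))
calls([pz([.4745,-.170,.14],100),pz([.4745,-.170,.14],115)])
E
```

```text
16.075 [-0.554  0.369  1.792  0.404  1.233 -0.675] [ 0.473 -0.216  0.308] 0.05988123212483864 [-0.63361081 -0.08410207 -1.72956333]
rim [ 0.47476248 -0.16620996  0.15628504] 80.15305889220667
0 [-0.816 -0.01   0.198] [-0.001   0.0551 -0.0011] rows>=1.9
1 [-0.52  -0.     0.004] [-0.      0.0417  0.    ] rows>=1.4
```

Next is a slow tip.

move_arm(targets="-0.16 0 0.04 0 0.011 0; -0.33 0 0.08 0 0.022 0; -0.49 0 0.12 0 0.033 0; -0.65 0 0.16 0 0.044 0; -0.82 -0.01 0.2 0 0.055 0; -0.82 -0.01 0.2 0 0.055 0")

```text
t: 16.82
ee_pos: [0.4694, -0.267, 0.2657]
orientation: [0.675, 0.633, 0.274, -0.265]
force: [-0.2, 0.7, -1.2]
opening: 0.0603
```

move_arm(targets="-0.09 0 0 0 0.007 0; -0.17 0 0 0 0.014 0; -0.26 0 0 0 0.021 0; -0.35 0 0 0 0.028 0; -0.43 0 0 0 0.035 0; -0.52 0 0 0 0.042 0; -0.52 0 0 0 0.042 0; -0.52 0 0 0 0.042 0; -0.52 0 0 0 0.042 0; -0.52 0 0 0 0.042 0")

```text
t: 18.08
ee_pos: [0.4674, -0.2963, 0.2368]
orientation: [0.633, 0.592, 0.36, -0.345]
force: [0.4, -0.6, -1.3]
opening: 0.0601
```

move_arm(targets="-0.09 0 0 0 0.007 0; -0.17 0 0 0 0.014 0; -0.26 0 0 0 0.021 0; -0.35 0 0 0 0.028 0; -0.43 0 0 0 0.035 0; -0.52 0 0 0 0.042 0; -0.52 0 0 0 0.042 0; -0.52 0 0 0 0.042 0; -0.52 0 0 0 0.042 0; -0.52 0 0 0 0.042 0")

```text
t: 19.32
ee_pos: [0.4658, -0.317, 0.2013]
orientation: [0.58, 0.542, 0.44, -0.42]
force: [-0.8, 0.8, -1.1]
opening: 0.06
```

```bash
python3 - <<'E'
from pour import *
s=r.read_state(); print(s["t"],np.round(s["joints"],3),np.round(s["ee_pos"],3),s["opening"],s["force"])
C=R.from_quat(s["orientation"])*rel.inv(); gp=np.array(s["ee_pos"])+R.from_quat(s["orientation"]).apply(g); print("rim",gp+C.apply([0,0,.024]),np.degrees(np.arccos(C.as_matrix()[2,2])))
a=imaging.get_image("side")[240:420,130:430]; b=imaging.get_image("top")[150:310,320:470]
o=np.zeros((600,800,3),np.uint8); o[:270,:450]=cv2.resize(a,(450,270),interpolation=cv2.INTER_CUBIC); o[:352,460:790]=cv2.resize(b,(330,352),interpolation=cv2.INTER_CUBIC)
cv2.imwrite("pics/pour.png",o[:360,:,::-1])
calls([pz([.4745,-.168,.145],130),pz([.4745,-.168,.16],80)])
E
```

```text
19.325 [-0.802  0.743  1.708  0.814  1.79  -1.06 ] [ 0.466 -0.317  0.201] 0.05998410012258476 [-0.75097811  0.83276249 -1.08613423]
rim [ 0.47397991 -0.1695333   0.14117006] 129.94356090404705
0 [ 0.051 -0.002  0.006] [-0.0004  0.0001 -0.0015] rows>=0.1
1 [ 0.804 -0.     0.423] [ 0.     -0.0694  0.    ] rows>=2.3
1 [ 0.908 -0.     0.044] [-0.     -0.0694  0.    ] rows>=2.3
```

View pics/pour.png

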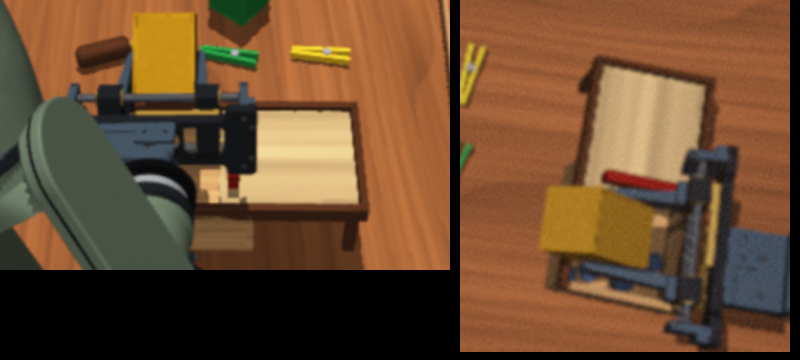

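Blue beads are visible in the box (600–650,270) with none outside, and the tool weight dropped by about 1.2 N. Now returning the cup.

```bash
python3 - <<'E'
from pour import *
Rg=R.from_quat([.619,.636,-.319,.332]); pl=np.array([.552,.358,.168])
calls([pz([.4745,-.168,.16],80),pz([.4745,-.165,.235],50),(pl+[0,0,.14],Rg)])
E
```

```text
0 [ 0.83  -0.008  0.426] [-0.0005 -0.0694 -0.0006] rows>=2.3
0 [ 0.932 -0.005  0.035] [-0.0005 -0.0694 -0.0006] rows>=2.3
1 [ 0.693 -0.001 -0.223] [ 0.     -0.0417 -0.    ] rows>=1.4
1 [ 0.612 -0.001 -0.395] [-0.     -0.0417  0.    ] rows>=1.4
2 [0.89  0.083 0.071] [-0.0012 -0.0198 -0.0018] rows>=1.1
2 [ 0.891  0.092 -0.039] [-0.0012 -0.0198 -0.0018] rows>=1.1
2 [ 0.879  0.103 -0.149] [-0.0012 -0.0198 -0.0018] rows>=1.1
2 [ 0.852  0.114 -0.255] [-0.0012 -0.0198 -0.0018] rows>=1.1
2 [ 0.813  0.125 -0.358] [-0.0012 -0.0198 -0.0018] rows>=1.1
2 [ 0.761  0.137 -0.455] [-0.0012 -0.0198 -0.0018] rows>=1.1
2 [ 0.697  0.149 -0.545] [-0.0012 -0.0198 -0.0018] rows>=1.1
```

move_arm(targets="0.27 0 0.15 0 -0.023 0; 0.55 0 0.29 0 -0.046 0; 0.83 -0.01 0.43 0 -0.069 -0.001; 0.83 -0.01 0.43 0 -0.069 -0.001")

```text
t: 19.92
ee_pos: [0.4687, -0.2655, 0.2585]
orientation: [0.658, 0.623, 0.307, -0.291]
force: [-0.0, -0.4, -0.3]
opening: 0.0596
```

move_arm(targets="0.31 0 0.01 0 -0.023 0; 0.62 0 0.02 0 -0.046 0; 0.93 0 0.04 0 -0.069 -0.001; 0.93 0 0.04 0 -0.069 -0.001")

```text
t: 20.42
ee_pos: [0.4716, -0.2147, 0.3141]
orientation: [0.706, 0.674, 0.16, -0.15]
force: [0.8, 0.2, -0.9]
opening: 0.0601
```

move_arm(targets="0.35 0 -0.11 0 -0.021 0; 0.69 0 -0.22 0 -0.042 0; 0.69 0 -0.22 0 -0.042 0")

```text
t: 20.8
ee_pos: [0.4737, -0.172, 0.3533]
orientation: [0.72, 0.688, 0.066, -0.062]
force: [0.9, 0.5, -0.9]
opening: 0.0601
```

move_arm(targets="0.31 0 -0.2 0 -0.021 0; 0.61 0 -0.4 0 -0.042 0; 0.61 0 -0.4 0 -0.042 0")

```text
t: 21.18
ee_pos: [0.4759, -0.1298, 0.3926]
orientation: [0.722, 0.691, -0.028, 0.027]
force: [-0.1, -0.3, -2.0]
opening: 0.0598
```

move_arm(targets="0.89 0.08 0.07 -0.001 -0.02 -0.002; 0.89 0.08 0.07 -0.001 -0.02 -0.002")

```text
t: 21.42
ee_pos: [0.4853, -0.0582, 0.3783]
orientation: [0.713, 0.694, -0.073, 0.069]
force: [-0.3, 0.6, -0.8]
opening: 0.0596
```

move_arm(targets="0.89 0.09 -0.04 -0.001 -0.02 -0.002; 0.89 0.09 -0.04 -0.001 -0.02 -0.002")

```text
t: 21.68
ee_pos: [0.4946, 0.0135, 0.3644]
orientation: [0.701, 0.695, -0.117, 0.11]
force: [-1.0, 0.2, -0.5]
opening: 0.0599
```

move_arm(targets="0.88 0.1 -0.15 -0.001 -0.02 -0.002; 0.88 0.1 -0.15 -0.001 -0.02 -0.002")

```text
t: 21.92
ee_pos: [0.5037, 0.0853, 0.3511]
orientation: [0.686, 0.693, -0.161, 0.153]
force: [-1.0, 0.2, -1.5]
opening: 0.0599
```

move_arm(targets="0.85 0.11 -0.25 -0.001 -0.02 -0.002; 0.85 0.11 -0.25 -0.001 -0.02 -0.002")

```text
t: 22.18
ee_pos: [0.5126, 0.1563, 0.3377]
orientation: [0.669, 0.687, -0.204, 0.195]
force: [0.7, -0.6, -1.3]
opening: 0.0601
```

move_arm(targets="0.81 0.12 -0.36 -0.001 -0.02 -0.002; 0.81 0.12 -0.36 -0.001 -0.02 -0.002")

```text
t: 22.42
ee_pos: [0.5213, 0.2273, 0.325]
orientation: [0.65, 0.68, -0.245, 0.237]
force: [-1.1, -0.4, -1.1]
opening: 0.0601
```

```bash
python3 - <<'E'
from pour import *
s=r.read_state(); print(s["t"],np.round(s["joints"],3),np.round(s["ee_pos"],3),s["opening"])
Rg=R.from_quat([.619,.636,-.319,.332]); pl=np.array([.552,.358,.168])
calls([(pl+[0,0,.12],Rg),(pl+[0,0,.05],Rg)])
E
```

```text
22.425 [ 0.532  0.464  1.639 -0.591  1.459  0.684] [0.521 0.227 0.325] 0.06012610701799696
0 [ 0.766  0.227 -0.346] [-0.0013 -0.0208  0.0021] rows>=1.1
0 [ 0.717  0.22  -0.441] [-0.0013 -0.0208  0.0021] rows>=1.1
1 [ 0.715 -0.005  0.504] [0. 0. 0.] rows>=1.1
```

move_arm(targets="0.77 0.23 -0.35 -0.001 -0.021 0.002; 0.77 0.23 -0.35 -0.001 -0.021 0.002; 0.77 0.23 -0.35 -0.001 -0.021 0.002")

```text
t: 22.8
ee_pos: [0.5375, 0.2915, 0.3063]
orientation: [0.636, 0.659, -0.285, 0.283]
force: [-0.7, 0.2, 0.0]
opening: 0.0594
```

move_arm(targets="0.72 0.22 -0.44 -0.001 -0.021 0.002; 0.72 0.22 -0.44 -0.001 -0.021 0.002; 0.72 0.22 -0.44 -0.001 -0.021 0.002")

```text
t: 23.18
ee_pos: [0.5533, 0.3552, 0.2882]
orientation: [0.62, 0.635, -0.323, 0.329]
force: [-0.8, 0.2, -0.6]
opening: 0.0596
```

move_arm(targets="0.35 0 0.25 0 0 0; 0.71 0 0.5 0 0 0; 0.71 0 0.5 0 0 0; 0.71 0 0.5 0 0 0")

```text
t: 23.68
ee_pos: [0.5537, 0.354, 0.2213]
orientation: [0.621, 0.635, -0.322, 0.33]
force: [0.6, 0.2, -0.5]
opening: 0.0599
```

```bash
python3 - <<'E'
from pour import *
s=r.read_state(); print(s["t"],np.round(s["ee_pos"],4),s["opening"],s["force"])
Rg=R.from_quat([.619,.636,-.319,.332]); pl=np.array([.552,.358,.168])
calls([(pl+[0,0,.001],Rg)])
E
```

```text
23.675 [0.5537 0.354  0.2213] 0.05987398980764838 [ 0.55605345  0.1954122  -0.46818416]
0 [ 0.563 -0.02   0.335] [-0.0014  0.     -0.    ] rows>=0.8
```

move_arm(targets="0.14 0 0.08 0 0 0; 0.28 -0.01 0.17 -0.001 0 0; 0.42 -0.02 0.25 -0.001 0 0; 0.54 -0.02 0.32 -0.001 0 0; 0.54 -0.02 0.32 -0.001 0 0; 0.54 -0.02 0.32 -0.001 0 0")

```text
t: 24.42
ee_pos: [0.5521, 0.3581, 0.1713]
orientation: [0.619, 0.636, -0.32, 0.332]
force: [-0.6, 0.4, -0.2]
opening: 0.0599
```

```bash
python3 - <<'E'
from pour import *
s=r.read_state(); print(s["t"],np.round(s["ee_pos"],4),s["opening"],s["force"])
Rg=R.from_quat([.619,.636,-.319,.332]); pl=np.array([.552,.358,.1665])
calls([(pl,Rg)])
E
```

```text
24.425 [0.5521 0.3581 0.1713] 0.059918226949724256 [-0.57286655  0.40643434 -0.17973713]
0 [ 0.048 -0.002  0.035] [-0.0003  0.0001 -0.0001] rows>=0.1
```

move_arm(targets="0.03 0 0.02 0 0 0; 0.05 0 0.035 0 0 0; 0.05 0 0.035 0 0 0; 0.05 0 0.035 0 0 0")

```text
t: 24.92
ee_pos: [0.5522, 0.3581, 0.1665]
orientation: [0.62, 0.636, -0.32, 0.332]
force: [0.2, 1.5, -0.1]
opening: 0.0598
```

move_arm(targets="0 0 0 0 0 0; 0 0 0 0 0 0; 0 0 0 0 0 0; 0 0 0 0 0 0; 0 0 0 0 0 0", claw=1)

```text
t: 25.55
ee_pos: [0.5522, 0.3581, 0.1665]
orientation: [0.619, 0.636, -0.32, 0.332]
force: [0.6, 0.6, -0.9]
opening: 0.0913
```

move_arm(targets="0 0 -0.3 0 0 0; 0 0 -0.65 0 0 0; 0 0 -1 0 0 0; 0 0 -1 0 0 0")

```text
t: 26.05
ee_pos: [0.55, 0.4248, 0.2135]
orientation: [0.62, 0.636, -0.318, 0.332]
force: [0.0, -0.5, -1.1]
opening: 0.0912
```

move_arm(targets="-0.4 0 -0.6 0 0 0; -0.8 0 -0.9 0 0 0; -0.8 0 -0.9 0 0 0")

```text
t: 26.42
ee_pos: [0.549, 0.4461, 0.3103]
orientation: [0.621, 0.636, -0.316, 0.332]
force: [0.1, 0.4, -0.6]
opening: 0.0911
```

```bash
python3 - <<'E'
from pour import *
s=r.read_state(); print(s["t"],np.round(s["ee_pos"],4),s["opening"],s["force"])
im=imaging.get_image("top").copy()
m=[uv("top",np.array([.557+.055*np.cos(a),.217+.055*np.sin(a),.006])) for a in np.arange(0,6.28,.1)]
cv2.polylines(im,[np.array(m).astype(int)],True,(0,0,255),1)
a=im[130:300,180:460]; b=imaging.get_image("side")[100:410,150:430]
o=np.zeros((600,800,3),np.uint8); o[:267,:440]=cv2.resize(a,(440,267),interpolation=cv2.INTER_CUBIC); o[:387,445:795]=cv2.resize(b,(350,387),interpolation=cv2.INTER_CUBIC)
bx=im[205:300,350:440]; o[270:600,:313]=cv2.resize(bx,(313,330),interpolation=cv2.INTER_CUBIC)
cv2.imwrite("pics/end.png",o[:,:,::-1])
E
```

```text
26.425 [0.549  0.4461 0.3103] 0.0910840957830647 [ 0.14584454  0.35696193 -0.57635411]
```

View pics/end.png

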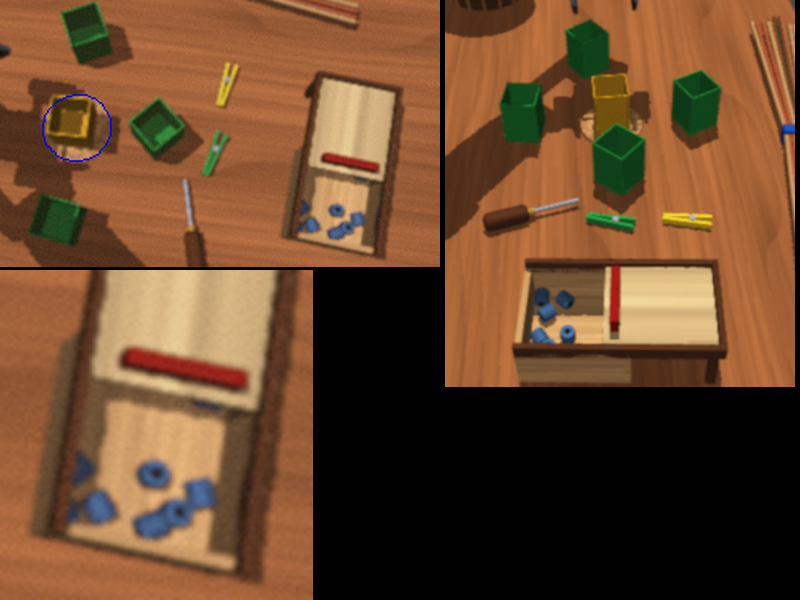

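The picture shows eight beads in the box: seven in the open part and one just under the lid edge at (207,405). The lid is open against its end, the empty cup stands upright on the mat, and the bodkin and clips are where they were. Handing in.

```bash
python3 -c "
from cell import ticket,r
print(ticket.finish_job(), r.read_state()['t'])"
```

```text
the job is handed in; nothing more can be done
the job is handed in; nothing more can be done
```

I slid the lid open to its stop, where it pushed back with about 13 N. I then gripped the yellow cup from its left side at 30 N and poured the beads with the mouth about 0.14 m above the bench. Last, I put the cup back on the mat, released it and backed away. The last clock reading before hand-in was 26.4 s of the 69 s allowed.

**Last checks, from the top and side pictures:**
- **Beads:** eight counted in the box and none outside. Only a sliver of one shows, lying under the lid's near edge.
- **Lid and cup:** the lid is open and the cup is upright and empty on the mat. I aimed for the mat centre as measured but did not re-measure the cup after release.
- **Bystanders:** the bodkin and both clips look unmoved.
- **Gripper:** clear of everything, at 0.31 m height.

No check failed. The two cameras disagreed by about 4 mm on the mat's centre, so I used the point between them. `finish_job` gives no verdict, so the result itself is unconfirmed.

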